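Put the brush and tin away in the studio drawer

ROBOT

A 6-joint arm with a two-finger parallel gripper is mounted at the origin on the work surface. World frame = base frame: x ahead of the robot, y to its left, z up, the work surface at z = 0. Lengths are in m, angles in degrees, forces in N, time in s.
With the tool pointing down it reaches from about 0.4 to 0.825 m from the base axis. Payload 7 kg.
Tool frame: the origin (TCP) lies midway between the tips of the shut fingers; the grasp point (between the pads) lies 19 mm behind it; y points along the fingers, z is the direction in which the jaws open and shut, and the axes are right-handed (so a half turn about y gives the same grasp; the last joint's range is limited). The gripper opens to 88 mm and grips with 3 to 60 N. Pads are 19 mm wide; open, the fingers measure 130 mm over their backs; the gripper's body (78 mm by 193 mm) begins 47 mm behind the grasp point.
Start: joints at [-52.821, 20.546, 0.682, 0, -70.136, -16.507], TCP at [0.238, -0.632, 0.227] pointing down, gripper open.
Joint ranges: [-176.03, 176.03], [-82.01, 121.73], [-58.28, 71.71], [-173.87, 95.51], [-174.79, -0.11], [-173.66, 173.66]. Speed limits (degrees/s): [136.94, 136.94, 172.46, 180, 180, 180].

INTERFACE

Orientations are given as [roll, pitch, yaw] about the fixed x, y, z axes, in that order (R = Rz(yaw) Ry(pitch) Rx(roll)).
In Python, from plant import ctrl gives the robot as it stands.
- The arm moves only by the tool step_arm, never from a script. Its argument "rows" is a list that holds one entry, the list of rows, each a list of 7 numbers: the gripper command: -1 is shut, 1 is fully open, values between are in proportion, then the shift along the world's x, y, z in cm, then the turn, a rotation vector about the world's x, y, z in degrees. In form: [[[fingers, tx, ty, tz, rx, ry, rz], ...]]. A call has 1 to 12 rows; each row shifts and turns the commanded pose from where the row before left it; what a row does not reach is not made up. A row lasts 1/8 s, in which the tool goes at most 62.5 mm and 10.7 degrees, less where a joint would pass 70% of its speed; a pose out of reach is approached as far as the arm can. A call is refused whole if a number of a shift passes 6.25 or a number of a turn 10.7, either way. A call with a gripper value outside its range is refused whole. The fingers move at their own pace and stop on an object; the grip force is fixed at half the most. Time passes only in rows, so rows that do not move let the fingers close. It gives the time, the measured TCP pose, the force and the opening at its end, in the units of the state.
- ctrl.get_obs(): the state, without advancing time (a new reading comes with each control period).
- ctrl.snapshot(name): name is "scene" or "side" or "wrist"; returns the picture (400x640x3 uint8, blue, green, red); there is no depth.
- ctrl.camera_params(name): a dict with "vertical_fov" (degrees; the focal length in pixels is half the picture's height over the tangent of half this angle, whatever the lens; pixels are square), "cx", "cy" (the principal point, pixels), "k1" (the pictures are not rectified: a ray, as slopes to the right and down, at radius r is drawn at 1 + k1 r^2 times it, then the intrinsics apply), "rvec" (rotation vector, rad) and "tvec" (3), from world to camera coordinates, as OpenCV has them. Camera axes: x right, y down, z forward; pixel columns grow to the right and rows downward; lengths in m; the calibration is good to about 2 mm. A picture is of the moment at which its call begins: read the wrist's pose just before it. camera_params takes no time and is no camera call; for the wrist camera it gives the pose at the moment of the call.
- ctrl.close_job(): hands the job in, once; it reports no verdict.
The state is a dict: "clock": time; "joint_pos": joint angles; "qvel": joint speeds; "tau": joint torques, N m; "tool_pos": TCP position; "orientation": TCP orientation; "force": force on the tool from outside, world axes, zero at the start; "moment": the same for the moment, N m; "opening": finger opening in m.
Only numpy, scipy, OpenCV 4.12 (cv2) and the standard library are available. Lean on these libraries where they do the work, as an engineer would, in place of code of your own. Each camera call takes 0.05 s, during which the arm holds its last target. There are 200 camera calls.

TASK

Tidy the painting corner: pull open the blue drawer of the small cabinet, lay the green-handled brush flat in its wide left compartment and set the round metal tin right way up in its narrow right compartment, then push the drawer fully home. Set both things down rather than dropping them, keep the little ink jar that is already in the drawer standing, and leave everything else where it is.

Things in the scene. Friction and masses are not known exactly. Their poses are not given: they have to be found in the camera images.
- drawer (a joint): how far the blue-fronted drawer is pulled out of the cabinet, in m: 0 shut (fully home), 0.17 at its stop. It starts between 0 and 0.05. Slides with about 1.5 N of friction and stays where it is left; nothing latches. It slides along the cabinet's own x (opening is towards cabinet -x)
- cabinet: fixed white tabletop cabinet, 260 deep (x), 320 wide (y), 128 high, blue drawer in its upper half, dummy grey front below; left or right of the robot's midline, yaw within 0.1. Origin: on the table under the middle of its front edge; x into the cabinet, y left as the robot sees it, z up. Underside of its top board at 118. Mug of brushes on top, about 95 behind the front edge
- handle (a point): middle of the drawer's steel bar handle, on its axis, 102 over the table: bar 11 thick, 110 long (y), 42 before the drawer's blue front, which is 15 thick, 314 wide, its top 14 above the axis. Two posts of 8 join bar and front, 50 either side of the middle. Axes as the cabinet's. Moves with the drawer
- brush_bay (a point): on the floor (74 over the table) of the drawer's wide left compartment, midway across, 80 behind the inside of the drawer front. Compartment 180 wide (y), 224 long (x -80 to +144); walls 36 high, 6 thick. With the drawer out by q, the open part reaches from the drawer front to q behind its inside. Axes as the cabinet's. Moves with the drawer
- tin_bay (a point): on the floor of the drawer's narrow right compartment, midway across, 80 behind the inside of the drawer front. Compartment 90 wide (y), 224 long (x -80 to +144); walls 36 high, 6 thick. Axes as the cabinet's. Moves with the drawer
- canvas: fixed painted canvas lying flat on the table, 350 (x) x 300 (y) x 18 high, on the other side of the midline from the cabinet, yaw within 0.15. Origin: on the table, 25 beyond (+x) its middle
- brush: flat paint brush with green plastic handle, 150 long, lying on the canvas about crosswise to the robot. Origin: underside, halfway along; x from handle to bristles. Handle 16 wide, 14 thick from x = -75 to +20; steel ferrule 34 wide, 14 thick to +46; stiff bristles 32 wide to +75. About 50 g, balances near the origin
- tin: closed round metal tin with its lid on, 56 in diameter (lid, upper 10: 58), 30 high, standing on the canvas among other things. Origin: centre of underside, z up through the lid. About 90 g
- ink_jar: amber ink jar with black cap, 28 in diameter, 32 high, standing loose in the drawer's wide left compartment, towards its left end, nearer to or farther from the drawer front. Origin: centre of underside. Rides along with the drawer and may shift within its compartment, but must stay standing in it
- tape_roll: yellow tape roll lying flat on the canvas, 64 in diameter, 20 high. Origin: centre of underside. Leave alone
- paint_pot: white paint pot with red cap, 44 in diameter, 50 high, on the canvas. Origin: centre of underside. Leave alone
- paint_bottle: blue paint bottle with white cap, 50 in diameter, 140 high, on the far part of the canvas. Origin: centre of underside. Leave alone
- white_brush: brush like the green one but with a white handle, lying on the far part of the canvas. Origin and axes as the green brush's. Leave alone
- brush_mug: blue mug, 72 in diameter, 85 high, with brushes sticking out up to 145, on the cabinet's top. Origin: centre of underside. Leave alone

How it is judged:
By the outcome, as a careful person would: the job done as asked, in the order asked, and still so for the second after the job is handed in, with the robot touching nothing.
It also fails if it takes over 67 s, if anything falls off the work surface, if the arm or the gripper's body presses on something with over 40 N, if the wrist force passes 120 N, or if a joint passes its speed limit or range.

## Working session

There is one attempt and no reset: what is moved stays moved. The work goes in short steps, Python scripts to look and compute and a tool call to move; the robot and the scene stay as the last step left them, time stands still between calls to the robot, and variables do not carry over. Pictures are saved under pics/ and viewed, about 8 in all and at most 12, crops included, and the job is handed in when it is done.

Besides the shell and the picture viewer there is one more tool, called as a command line: name --argument value ..., lists and objects as JSON in quotes. step_arm: Moves the arm, as the interface text tells. Its arguments: {"type":"object","properties":{"rows":{"type":"array"}},"required":["rows"]}

```bash
mkdir -p pics; ls; cat > h.py <<'E'
import numpy as np, cv2
from plant import ctrl
from scipy.spatial.transform import Rotation as R
def cam(n):
    p=ctrl.camera_params(n); f=200/np.tan(np.radians(p["vertical_fov"])/2)
    M=cv2.Rodrigues(np.array(p["rvec"],float))[0]; t=np.array(p["tvec"],float).ravel()
    K=np.array([[f,0,p["cx"]],[0,f,p["cy"]],[0,0,1]]); return K,np.array([p["k1"],0,0,0.]),M,t
def ray(c,uv):
    K,d,M,t=c; n=cv2.undistortPoints(np.array(uv,float).reshape(-1,1,2),K,d).reshape(-1,2)
    return -M.T@t,(np.c_[n,np.ones(len(n))])@M
def onz(c,uv,z):
    o,d=ray(c,uv); return o+d*((z-o[2])/d[:,2])[:,None]
def proj(c,P):
    K,d,M,t=c; return cv2.projectPoints(np.array(P,float).reshape(-1,3),cv2.Rodrigues(M)[0],t,K,d)[0].reshape(-1,2)
def snap(n,f=None):
    c=cam(n); im=ctrl.snapshot(n)
    if f: cv2.imwrite("pics/"+f,im)
    return im,c
E
python3 - <<'E'
from h import *
print(ctrl.get_obs())
for n in("scene","side","wrist"):
    im,c=snap(n,n+"0.png"); print(n,c[0][0,0],-c[2].T@c[3],c[2][2])
E
```

```text
pics
{'clock': 0.0, 'joint_pos': array([-5.28230309e+01,  2.05907668e+01,  6.33259529e-01, -2.04801776e-02,
       -7.01362924e+01, -1.65071381e+01]), 'qvel': array([-0.01575271,  0.03450576,  0.01915059, -0.1023839 , -0.02516037,
        0.05972345]), 'tau': array([ 9.81593876e-04, -5.82720029e+01,  2.93059373e+01,  6.99721813e+00,
        6.92273868e-03, -1.37515135e-04]), 'tool_pos': array([ 0.23806369, -0.63109202,  0.2256252 ]), 'orientation': array([-8.99045955e+01,  8.19524115e-03,  2.06628632e+01]), 'force': array([ 0.50920003, -0.69989287,  0.21964145]), 'moment': array([-0.00505843, -0.00011172, -0.00856448]), 'opening': 0.08814453248418089}
scene 490.23159460356266 [ 1.0340716  -0.55815317  1.01387012] [-0.33569276  0.48948621 -0.80480658]
side 382.8894056350409 [0.6121465  0.59495928 0.79989651] [ 0.01290471 -0.66404004 -0.74758564]
wrist 298.62807231914314 [ 0.17720547 -0.65588082  0.38403774] [ 0.22992345  0.08802483 -0.9692197 ]
```

View pics/scene0.png

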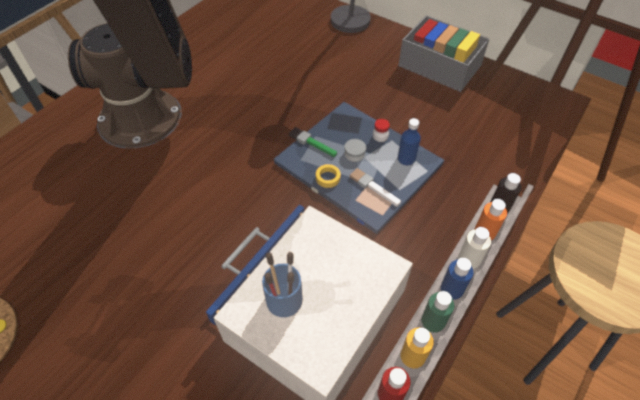

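View pics/side0.png

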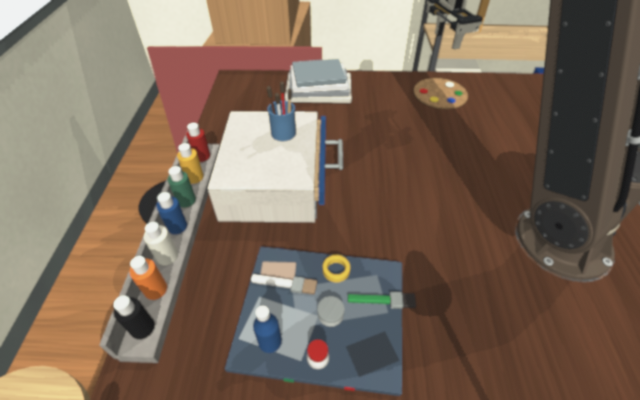

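Scene and side views show the cabinet on the right (y<0), with its handle at about scene (245,250) and side (338,154). The canvas is on the left: brush at scene (318,145) and side (375,299), tin at scene (355,150) and side (331,310). The tin sits close to the tape roll and pot.

```bash
python3 - <<'E'
from h import *
S=cv2.imread("pics/scene0.png");D=cv2.imread("pics/side0.png");cs,cd=cam("scene"),cam("side")
np.set_printoptions(precision=4,suppress=True)
def fit(im,c,lo,hi,z,name,roi=None):
    m=cv2.inRange(cv2.cvtColor(im,cv2.COLOR_BGR2HSV),lo,hi)
    if roi: k=np.zeros_like(m);a,b,e,f=roi;k[b:f,a:e]=1;m*=k
    cn=cv2.findContours(m,cv2.RETR_EXTERNAL,cv2.CHAIN_APPROX_NONE)[0]
    q=max(cn,key=cv2.contourArea).reshape(-1,2);P=onz(c,q,z)[:,:2]
    r=cv2.minAreaRect((P*1000).astype(np.float32)); print(name,len(q),"px",q.min(0),q.max(0),"rect",r,"box",cv2.boxPoints(r).tolist())
for im,c,n,roi in((S,cs,"scene",(290,120,345,165)),(D,cd,"side",(340,285,410,312))):
    fit(im,c,(45,90,50),(85,255,255),.032,"green "+n,roi)
fit(S,cs,(0,0,150),(180,60,255),.128,"cabtop scene",(210,205,420,400))
fit(D,cd,(0,0,150),(180,60,255),.128,"cabtop side",(200,105,318,225))
fit(S,cs,(100,120,40),(125,255,255),.116,"front scene",(200,200,310,325))
fit(D,cd,(100,120,40),(125,255,255),.116,"front side",(318,110,335,215))
print("bar scene",onz(cs,[(226,265),(260,232)],.102).round(4).tolist(),"side",onz(cd,[(341,141),(341,167)],.102).round(4).tolist())
print("tin top",onz(cs,[(355,147)],.048),onz(cd,[(331,304)],.048))
a=cv2.resize(S[90:240,260:460],None,fx=4,fy=4);cv2.imwrite("pics/c1.png",a)
b=cv2.resize(D[230:400,220:420],None,fx=3.5,fy=3.5);cv2.imwrite("pics/c2.png",b)
E
```

```text
green scene 62 px [307 138] [335 155] rect ((521.644775390625, 183.63165283203125), (19.97052574157715, 93.41271209716797), 88.80924224853516) box [[474.7409973144531, 174.61915588378906], [568.133544921875, 172.6779327392578], [568.548583984375, 192.64414978027344], [475.156005859375, 194.5853729248047]]
green side 95 px [348 294] [389 303] rect ((521.497802734375, 191.42599487304688), (20.068098068237305, 90.77200317382812), 89.08771514892578) box [[475.9577941894531, 182.1158447265625], [566.7183227539062, 180.67059326171875], [567.037841796875, 200.73614501953125], [476.27728271484375, 202.181396484375]]
cabtop scene 677 px [214 206] [412 399] rect ((782.8849487304688, -219.3505401611328), (268.9056396484375, 344.23583984375), 0.1904478669166565) box [[647.8607788085938, -47.68049240112305], [649.0049438476562, -391.9143981933594], [917.9091186523438, -391.0205993652344], [916.7649536132812, -46.78668212890625]]
cabtop side 554 px [200 111] [317 221] rect ((790.8713989257812, -156.195556640625), (286.01361083984375, 423.44012451171875), 1.0248230695724487) box [[644.1007080078125
[... 245 characters left out ...]
 10.65177059173584), 85.92643737792969) box [[629.1124877929688, -365.22125244140625], [639.7373657226562, -365.9779052734375], [642.5380249023438, -326.65155029296875], [631.9131469726562, -325.8948974609375]]
front side 176 px [320 117] [324 203] rect ((632.4798583984375, -185.1908416748047), (8.908020973205566, 344.5316162109375), 0.39941319823265076) box [[626.8250732421875, -12.960278511047363], [629.226806640625, -357.4834899902344], [638.1346435546875, -357.4214172363281], [635.73291015625, -12.898193359375]]
bar scene [[0.5856, -0.2606, 0.102], [0.5927, -0.1556, 0.102]] side [[0.5806, -0.2632, 0.102], [0.5816, -0.1548, 0.102]]
tin top [[0.6058 0.2205 0.048 ]] [[0.6043 0.2143 0.048 ]]
```

View pics/c2.png

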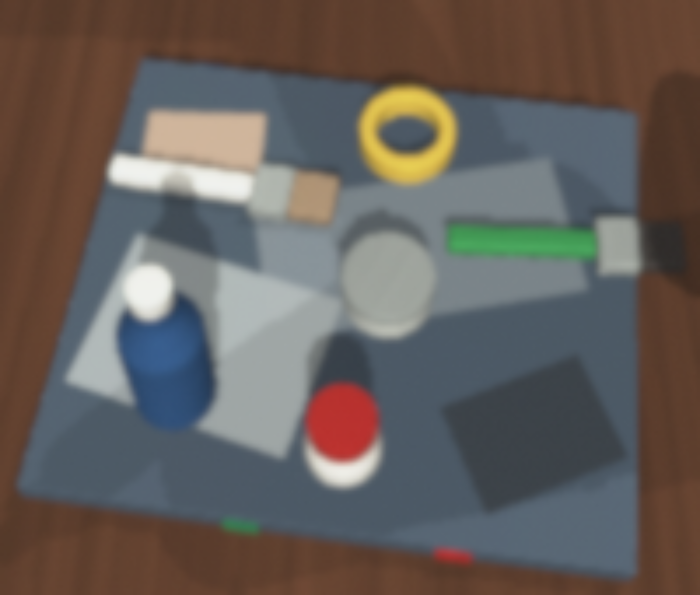

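```bash
python3 - <<'E'
from h import *
c=cam("side");np.set_printoptions(precision=4,suppress=True)
for n,u,v,z in(("tape",408,125,.038),("pot",343,415,.068),("bottle",150,280,.158),("wb bristle",335,200,.03),("wb end",110,170,.03),("tin",388,276,.048)):
    print(n,onz(c,[(220+u/3.5,230+v/3.5)],z)[0])
E
```

```text
tape [0.5921 0.1121 0.038 ]
pot [0.6287 0.3182 0.068 ]
bottle [0.7281 0.2845 0.158 ]
wb bristle [0.639  0.1646 0.03  ]
wb end [0.7871 0.1459 0.03  ]
tin [0.6045 0.2255 0.048 ]
```

step_arm --rows '[[[-0.45,3.2,4.7,0.2,0,0,7.7],[-0.45,3.2,4.7,0.2,0,0,7.7],[-0.45,3.2,4.7,0.2,0,0,7.7],[-0.45,3.2,4.7,0.2,0,0,7.7],[-0.45,3.2,4.7,0,0,0,7.7],[-0.45,3.2,4.7,0,0,0,7.7],[-0.45,3.2,4.7,0,0,0,7.7],[-0.45,3.2,4.7,0,0,0,7.7],[-0.45,3.2,4.7,0,0,0,7.7],[-0.45,0,0,0,0,0,0]]]'

```text
clock: 1.4
tool_pos: [0.528, -0.2056, 0.2342]
orientation: [-90.0, -0.0, 90.3]
force: [-0.7, -0.0, -0.3]
opening: 0.0239
```

```bash
python3 - <<'E'
from h import *
o=ctrl.get_obs();print(o["tool_pos"],o["orientation"],o["opening"],o["joint_pos"],o["clock"])
im,c=snap("wrist","w1.png")
print(proj(c,[[.584,-.26,.102],[.584,-.155,.102]]))
E
```

```text
[ 0.52800713 -0.20557768  0.23416723] [-8.99872720e+01 -1.43641016e-02  9.03070391e+01] 0.023937768191340282 [-1.49760500e+00  1.01073542e+01 -1.25795990e+01 -1.51250972e-02
 -6.73262216e+01  1.81047775e+00] 1.4
[[255.98655836 134.26374917]
 [260.24777815 237.41427375]]
```

View pics/w1.png

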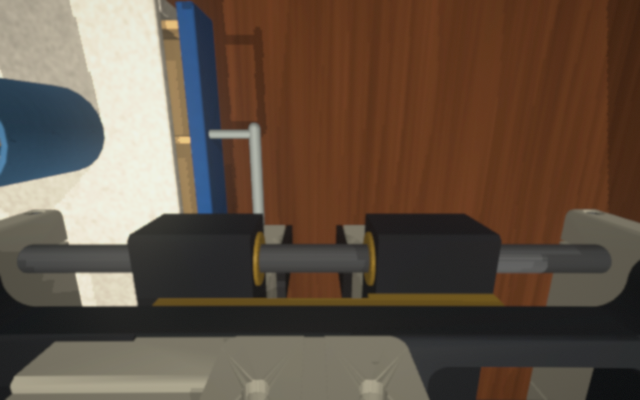

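The wrist view shows the steel bar from (256,124) down to (258,212), its far post at (230,133), and the blue front's top edge at roughly (182,5) to (205,210).

```bash
python3 - <<'E'
from h import *
c=cam("wrist");im=cv2.imread("pics/w1.png");g=cv2.cvtColor(im,cv2.COLOR_BGR2HSV)
pts=[]
for v in range(140,208,6):
    r=np.where((g[v,235:285,1]<90)&(g[v,235:285,2]>90))[0]
    if len(r):pts.append((235+r.mean(),v))
P=onz(c,pts,.104);print(P[:,:2].round(4).tolist());print("bar yaw",-np.degrees(np.polyfit(P[:,1],P[:,0],1)[0]))
print("end",onz(c,[(255,123)],.102))
m=cv2.inRange(g,(100,120,60),(125,255,255))
e=[(np.where(m[v,165:240])[0].min()+165,v) for v in range(20,205,8)];e=[x for x in e if x[0]>170]
Q=onz(c,e,.116);f=np.polyfit(Q[:,1],Q[:,0],1);print("front inner top edge yaw",-np.degrees(f[0]),"x at y=-.208",np.polyval(f,-.208))
w=[];
for v in range(20,200,8):
    r=np.where((g[v,100:175,1]<60)&(g[v,100:175,2]>150))[0]; w.append((100+r.max(),v))
W=onz(c,w,.128);f=np.polyfit(W[:,1],W[:,0],1);print("cab edge yaw",-np.degrees(f[0]),np.polyval(f,-.208))
E
```

```text
[[0.5845, -0.2562], [0.5838, -0.2506], [0.584, -0.2449], [0.5838, -0.2392], [0.5841, -0.2334], [0.5839, -0.2275], [0.5836, -0.2216], [0.5839, -0.2156], [0.5842, -0.2095], [0.584, -0.2034], [0.5837, -0.1973], [0.584, -0.191]]
bar yaw 0.159654071987513
end [[ 0.5831646  -0.27189113  0.102     ]]
front inner top edge yaw 0.24789153268772723 x at y=-.208 0.6387571266364406
cab edge yaw -0.6259558602674408 0.652970573325639
```

step_arm --rows '[[[-0.45,5.6,-0.5,0,0,0,0],[-0.45,0,0,-4.5,0,0,0],[-0.45,0,0,-4.5,0,0,0],[-0.45,0,0,-3.5,0,0,0],[-0.45,0,0,-2.1,0,0,0],[-0.45,0,0,0,0,0,0],[-1,0,0,0,0,0,0],[-1,0,0,0,0,0,0]]]'

```text
clock: 2.45
tool_pos: [0.5832, -0.214, 0.09]
orientation: [-90.2, 0.0, 90.0]
force: [1.1, -2.9, -0.7]
opening: 0.0103
```

step_arm --rows '[[[-1,-0.7,0,0,0,0,0],[-1,-1.5,0,0,0,0,0],[-1,-2,0,0,0,0,0],[-1,-2,0,0,0,0,0],[-1,-2,0,0,0,0,0],[-1,-2,0,0,0,0,0],[-1,-2,0,0,0,0,0],[-1,-1.5,0,0,0,0,0],[-1,-0.8,0,0,0,0,0],[-1,-0.4,0,0,0,0,0],[-1,0,0,0,0,0,0]]]'

```text
clock: 3.82
tool_pos: [0.4327, -0.215, 0.0899]
orientation: [-90.1, 0.1, 90.0]
force: [-1.2, -11.1, 6.5]
opening: 0.01
```

step_arm --rows '[[[-1,-0.3,-0.1,0,0,0,0],[-1,-0.2,-0.1,0,0,0,0],[-1,0,0,0,0,0,0]]]'

```text
clock: 4.2
tool_pos: [0.4287, -0.2153, 0.0899]
orientation: [-90.2, -0.0, 90.0]
force: [0.8, 3.1, 9.2]
opening: 0.0099
```

step_arm --rows '[[[-0.45,0,0,0,0,0,0],[-0.45,0,0,0,0,0,0],[-0.45,0,0,2.5,0,0,0],[-0.45,0,0,5,0,0,0],[-0.2,2,3,5,0,0,0],[-0.2,3,4,3,0,0,0],[-0.2,3,4,2,0,0,0],[-0.2,0,0,0,0,0,0]]]'

```text
clock: 5.2
tool_pos: [0.51, -0.1034, 0.2646]
orientation: [-90.1, -0.0, 90.1]
force: [-0.7, -0.4, -0.8]
opening: 0.0351
```

```bash
python3 - <<'E'
from h import *
im,c=snap("wrist","w2.png")
for n,p in(("brush rough",[[.493,.187,.03]]),("bar",[[.429,-.215,.102]])):print(n,proj(c,p))
E
```

```text
brush rough [[324.84929938 356.14752442]]
bar [[395.86941027  75.13153846]]
```

View pics/w2.png

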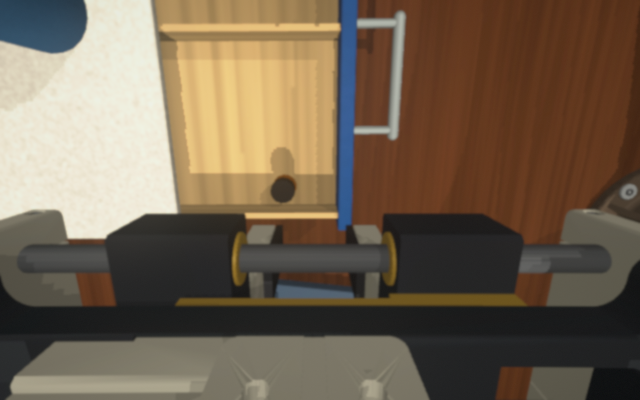

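The wrist view shows the drawer open. The jar is standing with its cap at (284,189), the divider is at v≈31, the inside of the front at u≈338, and the cabinet edge runs (160,60) to (177,205).

```bash
python3 - <<'E'
from h import *
c=cam("wrist") 
for n,uv,z in(("jar",(284,189),.106),("front inside top",(340,60),.116),("front inside top2",(338,200),.116),("bar ends",(401,12),.102),("bar",(394,138),.102),("divider",(250,24),.110),("divider",(250,38),.110),("leftwall",(270,213),.110),("cab",(160,60),.128),("cab",(177,205),.128)):print(n,onz(c,[uv],z)[0].round(4))
E
```

```text
jar [ 0.5414 -0.0998  0.106 ]
front inside top [ 0.4846 -0.2271  0.116 ]
front inside top2 [ 0.4834 -0.0902  0.116 ]
bar ends [ 0.4264 -0.2717  0.102 ]
bar [ 0.4249 -0.1541  0.102 ]
divider [ 0.5691 -0.259   0.11  ]
divider [ 0.5697 -0.2472  0.11  ]
leftwall [ 0.5568 -0.0738  0.11  ]
cab [ 0.6486 -0.2244  0.128 ]
cab [ 0.6486 -0.0879  0.128 ]
```

step_arm --rows '[[[-0.2,-0.2,3.2,-0.7,0,0,10],[-0.2,-0.2,3.2,-0.7,0,0,10],[-0.2,-0.2,3.2,-0.7,0,0,10],[-0.2,-0.2,3.2,-0.7,0,0,10],[-0.2,-0.2,3.2,-0.7,0,0,10],[-0.2,-0.2,3.2,-0.7,0,0,10],[-0.2,-0.2,3.2,-0.7,0,0,10],[-0.2,-0.2,3.2,-0.7,0,0,10],[-0.2,-0.2,3.3,-0.7,0,0,10],[-0.2,0,0,0,0,0,0]]]'

```text
clock: 6.5
tool_pos: [0.4891, 0.1835, 0.199]
orientation: [-89.9, -0.1, -179.9]
force: [-0.3, -0.5, 0.6]
opening: 0.0351
```

```bash
python3 - <<'E'
from h import *
print(ctrl.get_obs()["joint_pos"].round(1))
im,c=snap("wrist","w3.png");g=cv2.cvtColor(im,cv2.COLOR_BGR2HSV)
m=cv2.inRange(g,(45,90,50),(85,255,255))
q=max(cv2.findContours(m,cv2.RETR_EXTERNAL,cv2.CHAIN_APPROX_NONE)[0],key=cv2.contourArea).reshape(-1,2)
print(q.min(0),q.max(0));P=onz(c,q,.031)[:,:2]
b=cv2.boxPoints(cv2.minAreaRect((P*1000).astype(np.float32)));print(b)
E
```

```text
[ 42.1   7.5 -20.6  -0.  -62.1  48.1]
[301 107] [317 194]
[[475.2827  179.47404]
 [569.07556 178.605  ]
 [569.23145 195.42726]
 [475.4386  196.29631]]
```

View pics/w3.png

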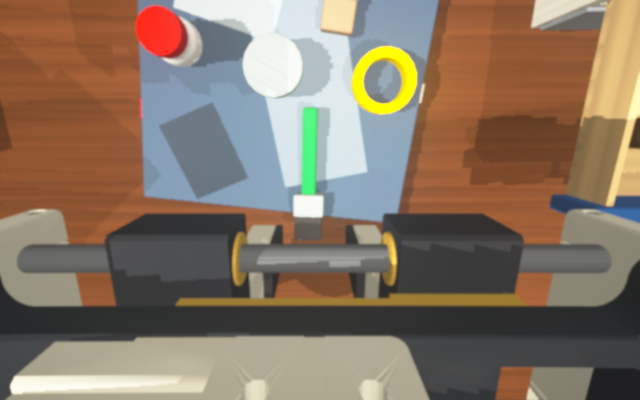

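step_arm --rows '[[[-0.2,0.7,0.4,-4.5,0,0,0],[-0.2,0,0,-5.5,0,0,0],[-0.2,0,0,-4.3,0,0,0],[-0.2,0,0,-2.5,0,0,0],[-0.2,0,0,-1,0,0,0],[-0.2,0,0,0,0,0,0],[-1,0,0,0,0,0,0],[-1,0,0,0,0,0,0],[-1,0,0,0,0,0,0]]]'

```text
clock: 7.68
tool_pos: [0.4978, 0.1879, 0.0235]
orientation: [-90.1, 0.1, 180.0]
force: [-1.2, -0.7, 5.8]
opening: 0.0156
```

step_arm --rows '[[[-1,0,0,1.5,0,0,0],[-1,0,0,4,0,0,0],[-1,0,0,5,0,0,0],[-1,0.8,-3.8,4,0,0,0],[-1,0.8,-4.5,0,0,0,0],[-1,0.8,-5,0,0,0,0],[-1,0.8,-5,0,0,0,0],[-1,0.8,-5,0,0,0,0],[-1,0.8,-5,0,0,0,0],[-1,0.8,-4.5,0,0,0,0],[-1,0.8,-3.2,0,0,0,0],[-1,0.8,-1.8,0,0,0,0]]]'

```text
clock: 9.18
tool_pos: [0.5693, -0.1921, 0.1684]
orientation: [-90.0, 0.0, 179.9]
force: [-0.7, 0.2, 0.3]
opening: 0.0158
```

```bash
python3 - <<'E'
from h import *
o=ctrl.get_obs();print(o["tool_pos"],o["orientation"],o["opening"],o["joint_pos"].round(1))
a,c=snap("side");b,c=snap("wrist");cv2.imwrite("pics/m1.png",np.hstack([cv2.resize(a[90:240,190:390],None,fx=2,fy=2),cv2.resize(b[:300,120:520],(400,300))]))
m=cv2.inRange(cv2.cvtColor(b,cv2.COLOR_BGR2HSV),(45,90,50),(85,255,255))
q=max(cv2.findContours(m,cv2.RETR_EXTERNAL,cv2.CHAIN_APPROX_NONE)[0],key=cv2.contourArea).reshape(-1,2)
P=onz(c,q,o["tool_pos"][2]+.0085)[:,:2];print(cv2.boxPoints(cv2.minAreaRect((P*1000).astype(np.float32))))
E
```

```text
[ 0.56926845 -0.1920682   0.16840093] [-8.99982696e+01  2.70670530e-02  1.79889672e+02] 0.015830097940793562 [ -0.   16.1 -13.7   0.  -60.2  89.9]
[[ 572.5502  -202.59302]
 [ 641.39844 -202.7179 ]
 [ 641.42773 -186.58746]
 [ 572.57947 -186.46259]]
```

View pics/m1.png

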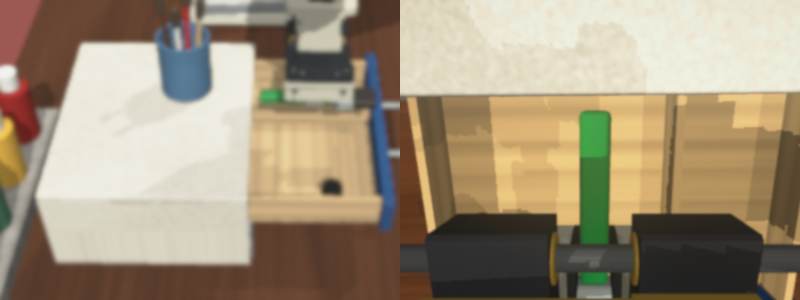

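step_arm --rows '[[[-1,0,0,-3,0,0,0],[-1,0,0,-3.2,0,0,0],[-1,0,0,-1.6,0,0,0],[-1,0,0,-0.7,0,0,0],[-1,0,0,0,0,0,0],[-1,0,0,0,0,0,0]]]'

```text
clock: 10.02
tool_pos: [0.57, -0.1905, 0.0837]
orientation: [-90.0, 0.1, 180.0]
force: [-0.4, 0.4, -0.6]
opening: 0.0158
```

step_arm --rows '[[[-1,0,0,-0.2,0,0,0],[-1,0,0,-0.15,0,0,0],[-1,0,0,0,0,0,0]]]'

```text
clock: 10.4
tool_pos: [0.5696, -0.1906, 0.0796]
orientation: [-90.0, 0.1, 180.0]
force: [-0.6, 0.0, 2.4]
opening: 0.0155
```

step_arm --rows '[[[-0.35,0,0,0,0,0,0],[-0.35,0,0,0,0,0,0],[-0.35,0,0,1,0,0,0],[-0.35,0,0,4,0,0,0],[-0.35,0,0,5,0,0,0],[-0.35,0,1,2,0,0,0]]]'

```text
clock: 11.15
tool_pos: [0.5706, -0.1811, 0.2032]
orientation: [-90.0, 0.3, 180.0]
force: [-1.0, 0.3, -1.0]
opening: 0.0287
```

step_arm --rows '[[[1,0.4,4.5,0.4,0,0,-10],[1,0.4,4.5,0.4,0,0,-10],[1,0.4,4.5,0.4,0,0,-10],[1,0.4,4.5,0.4,0,0,-10],[1,0.4,4.5,0.4,0,0,-10],[1,0.4,4.5,0.4,0,0,-10],[1,0.4,4.5,0.4,0,0,-10],[1,0.4,4.5,0.4,0,0,-10],[1,0.2,4.5,0.4,0,0,-10],[1,0,4.5,0.4,0,0,-10],[1,0,0,0,0,0,0]]]'

```text
clock: 12.52
tool_pos: [0.6031, 0.2724, 0.2394]
orientation: [-90.0, -0.0, 80.0]
force: [-0.3, -0.3, -0.5]
opening: 0.0877
```

```bash
python3 - <<'E'
from h import *
o=ctrl.get_obs();print(o["tool_pos"],o["orientation"],o["opening"],o["joint_pos"].round(1))
b,c=snap("wrist","w4.png");a,d=snap("side")
x,y=proj(c,[[.605,.22,.048]])[0];print(x,y)
cv2.imwrite("pics/m2.png",np.hstack([cv2.resize(a[90:240,210:390],(480,400)),b[:,100:420]]))
E
```

```text
[0.60308808 0.27239946 0.23941525] [-9.00184700e+01 -2.33511255e-02  7.99977308e+01] 0.08767033011220657 [ 41.2  18.9  -0.1  -0.  -71.  -51.2]
305.1121971307979 134.92330480110525
```

View pics/m2.png

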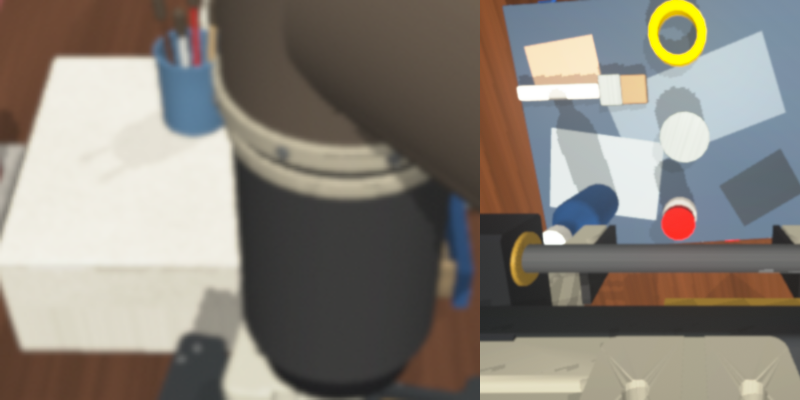

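step_arm --rows '[[[1,0.2,-5.1,0,0,0,0],[1,0,0,-4.5,0,0,0],[1,0,0,-5.5,0,0,0],[1,0,0,-5.5,0,0,0],[1,0,0,-4,0,0,0],[1,0,0,-2,0,0,0],[1,0,0,0,0,0,0],[-0.2,0,0,0,0,0,0],[-0.2,0,0,0,0,0,0],[-0.2,0,0,0,0,0,0],[-0.2,0,0,0,0,0,0]]]'

```text
clock: 14.0
tool_pos: [0.6055, 0.2187, 0.0249]
orientation: [-90.0, -0.0, 80.0]
force: [-1.0, -0.4, 3.4]
opening: 0.0571
```

step_arm --rows '[[[-1,0,0,1,0,0,0],[-1,0,0,3,0,0,0],[-1,0,0,4,0,0,0],[-1,0,0,5,0,0,0],[-1,0,-2.4,4,0,0,0],[-1,-0.4,-4,1,0,0,2],[-1,-0.4,-5,0,0,0,2],[-1,-0.4,-5,0,0,0,2],[-1,-0.4,-5,0,0,0,2],[-1,-0.4,-5,0,0,0,2],[-1,-0.4,-5,0,0,0,0],[-1,-0.4,-5,0,0,0,0]]]'

```text
clock: 15.5
tool_pos: [0.5768, -0.147, 0.2046]
orientation: [-90.0, -0.0, 90.0]
force: [0.1, 0.5, -1.5]
opening: 0.0571
```

step_arm --rows '[[[-1,-0.4,-5,0,0,0,0],[-1,-0.4,-5,0,0,0,0],[-1,-0.4,-4,0,0,0,0],[-1,-0.3,-2,0,0,0,0],[-1,0,0,0,0,0,0]]]'

```text
clock: 16.12
tool_pos: [0.5617, -0.3065, 0.204]
orientation: [-90.0, -0.0, 89.9]
force: [0.4, 0.1, -1.7]
opening: 0.057
```

```bash
python3 - <<'E'
from h import *
o=ctrl.get_obs();print(o["tool_pos"],o["orientation"],o["opening"],o["force"])
b,c=snap("wrist");a,d=snap("side")
cv2.imwrite("pics/m3.png",np.hstack([cv2.resize(a[90:240,210:390],(480,400)),b[:300,160:480]] if 0 else [cv2.resize(a[90:240,210:390],(360,300)),cv2.resize(b[:300,120:560],(440,300))]))
P=[[.484,-.261,.11],[.6,-.261,.11],[.484,-.351,.11],[.6,-.351,.11]];p=proj(c,P)-[120,0]+[360,0];print(p.round(0).tolist())
E
```

```text
[ 0.56168009 -0.30651907  0.20398907] [-8.99735590e+01 -1.23740846e-02  8.98646040e+01] 0.05700492232456046 [ 0.37600955  0.11371397 -1.71965224]
[[640.0, 248.0], [513.0, 248.0], [647.0, 149.0], [509.0, 149.0]]
```

View pics/m3.png

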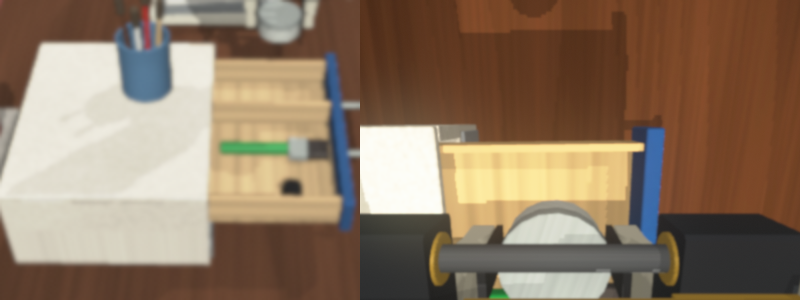

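The picture shows the brush lying flat along the left compartment, the jar standing, and the tin held above the right compartment.

step_arm --rows '[[[-1,0.2,0.1,-3,0,0,0],[-1,0,0,-4,0,0,0],[-1,0,0,-3,0,0,0],[-1,0,0,-1.4,0,0,0],[-1,0,0,-0.5,0,0,0],[-1,0,0,0,0,0,0],[-1,0,0,0,0,0,0]]]'

```text
clock: 17.1
tool_pos: [0.565, -0.3047, 0.0863]
orientation: [-90.1, 0.0, 90.0]
force: [0.6, -0.1, -1.2]
opening: 0.0569
```

step_arm --rows '[[[-1,0,0,-0.3,0,0,0],[-1,0,0,-0.2,0,0,0],[-1,0,0,0,0,0,0]]]'

```text
clock: 17.48
tool_pos: [0.5648, -0.3047, 0.0809]
orientation: [-90.1, 0.0, 90.0]
force: [-0.7, 2.1, 3.2]
opening: 0.0569
```

step_arm --rows '[[[0.64,0,0,0,0,0,0],[0.64,0,0,0,0,0,0],[0.64,0,0,1,0,0,0],[0.64,0,0,3,0,0,0],[0.64,0,0,4,0,0,0],[0.64,0,0,4,0,0,0]]]'

```text
clock: 18.23
tool_pos: [0.5641, -0.3046, 0.2019]
orientation: [-90.0, 0.0, 90.0]
force: [0.7, 0.5, -1.1]
opening: 0.0717
```

step_arm --rows '[[[-1,-2,1,0,0,0,-10],[-1,-2,1,0,0,0,-10],[-1,-2,1,0,0,0,-10],[-1,-2,1,0,0,0,-10],[-1,-2,1,0,0,0,-10],[-1,-2,1,0,0,0,-10],[-1,-2,1,0,0,0,-10],[-1,-2,1,0,0,0,-10],[-1,-2,1.2,0,0,0,-10],[-1,0,0,0,0,0,0]]]'

```text
clock: 19.48
tool_pos: [0.3833, -0.2122, 0.201]
orientation: [-90.0, -0.1, -0.1]
force: [0.6, 0.1, 0.5]
opening: -0.0002
```

```bash
python3 - <<'E'
from h import *
o=ctrl.get_obs();print(o["tool_pos"],o["orientation"],o["opening"],o["joint_pos"].round(1))
s,c=snap("scene");a,d=snap("side")
cv2.imwrite("pics/m4.png",np.hstack([cv2.resize(a[90:240,210:390],(400,333)),cv2.resize(s[150:350,150:390],(400,333))]))
print(onz(d,[(210+180/400*u,90+150/333*v) for u,v in((0,0),)],.1).shape)
E
```

```text
[ 0.38334582 -0.21216508  0.20100954] [-9.00004274e+01 -9.19469426e-02 -6.57698351e-02] -0.00018957339349142982 [ -3.   -1.3 -29.8  -0.  -61.4 -87.1]
(1, 3)
```

View pics/m4.png

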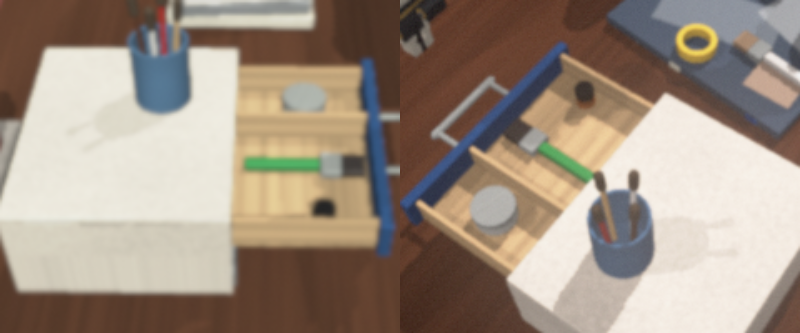

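All is placed in the drawer: tin upright on the right, brush flat on the left, jar standing. Pushing shut now.

step_arm --rows '[[[-1,0,0,-4,0,0,0],[-1,0,0,-4,0,0,0],[-1,0,0,-3.1,0,0,0],[-1,1.5,0,0,0,0,0],[-1,0.8,0,0,0,0,0],[-1,0.6,0,0,0,0,0],[-1,0.8,0,0,0,0,0],[-1,1.1,0,0,0,0,0],[-1,1.3,0,0,0,0,0],[-1,1.4,0,0,0,0,0],[-1,1.4,0,0,0,0,0],[-1,1.4,0,0,0,0,0]]]'

```text
clock: 21.08
tool_pos: [0.4883, -0.2124, 0.0889]
orientation: [-90.0, 0.0, -0.0]
force: [-3.3, 0.5, 1.7]
opening: 0.0003
```

step_arm --rows '[[[-1,1.4,0,0,0,0,0],[-1,1.4,0,0,0,0,0],[-1,1.4,0,0,0,0,0],[-1,1.3,0,0,0,0,0],[-1,1,0,0,0,0,0],[-1,0.7,0,0,0,0,0],[-1,0.4,0,0,0,0,0],[-1,0,0,0,0,0,0]]]'

```text
clock: 22.08
tool_pos: [0.5639, -0.2127, 0.0893]
orientation: [-90.0, -0.1, -0.0]
force: [0.2, -0.1, -0.5]
opening: 0.0003
```

step_arm --rows '[[[-1,0.4,0,0,0,0,0],[-1,0.4,0,0,0,0,0],[-1,0.3,0,0,0,0,0],[-1,0,0,0,0,0,0]]]'

```text
clock: 22.58
tool_pos: [0.5749, -0.2125, 0.0891]
orientation: [-90.0, -0.0, -0.0]
force: [-1.1, -0.2, 0.6]
opening: 0.0001
```

step_arm --rows '[[[-1,0.2,0,0,0,0,0],[-1,0.2,0,0,0,0,0],[-1,0.1,0,0,0,0,0],[-1,0,0,0,0,0,0]]]'

```text
clock: 23.08
tool_pos: [0.579, -0.2125, 0.089]
orientation: [-90.0, 0.0, -0.0]
force: [-3.2, -0.0, 1.1]
opening: 0.0004
```

step_arm --rows '[[[-1,0.15,0,0,0,0,0],[-1,0.15,0,0,0,0,0],[-1,0,0,0,0,0,0]]]'

```text
clock: 23.45
tool_pos: [0.5792, -0.2125, 0.0889]
orientation: [-90.0, 0.3, -0.1]
force: [-11.7, 1.5, 9.8]
opening: 0.0008
```

step_arm --rows '[[[-1,0.1,0,0,0,0,0],[-1,0,0,0,0,0,0]]]'

```text
clock: 23.7
tool_pos: [0.5792, -0.2125, 0.0888]
orientation: [-90.0, 0.4, -0.1]
force: [-14.0, 2.5, 10.5]
opening: 0.0007
```

step_arm --rows '[[[-1,-0.5,0,0,0,0,0],[-1,-2,0,0,0,0,0],[-1,-4,0,0,0,0,0],[-1,-4,0,3,0,0,0],[-1,-3,0,5,0,0,0],[-1,0,0,4,0,0,0],[-1,0,0,0,0,0,0]]]'

```text
clock: 24.58
tool_pos: [0.4509, -0.213, 0.2131]
orientation: [-90.1, -0.5, 0.0]
force: [-0.4, 0.4, -0.9]
opening: 0.0002
```

```bash
python3 - <<'E'
from h import *
s,c=snap("scene");a,d=snap("side")
cv2.imwrite("pics/m5.png",np.hstack([cv2.resize(a[90:400,190:430],(340,440)),cv2.resize(s[90:350,200:460],(440,440))]))
E
```

```text
(no output)
```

View pics/m5.png

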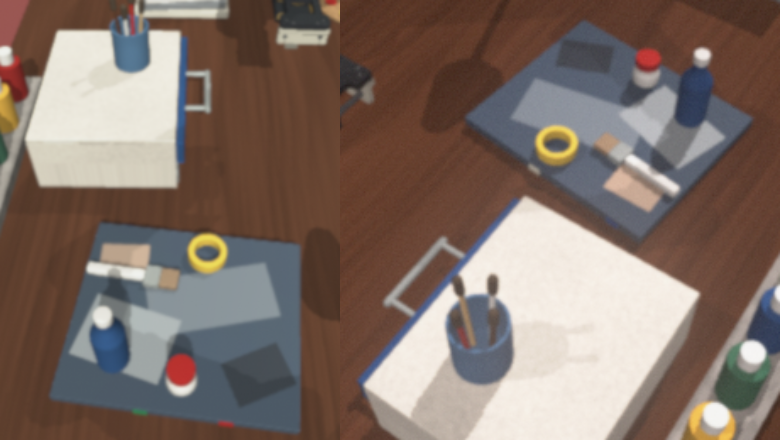

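The drawer front is flush with the cabinet and nothing else has moved, so I'm handing in.

```bash
python3 -c "
from plant import ctrl
print(ctrl.close_job())"
```

```text
the job is handed in; nothing more can be done
None
```

I opened the drawer about 0.165 m and laid the green-handled brush flat in the left compartment. I then set the tin upright in the right compartment and pushed the drawer home. The job was handed in at about 25 s of the 67 s allowed.

- **Before closing:** pictures showed the brush flat, the tin upright and the ink jar standing. The force rose only to about 2–3 N when each thing was set down.
- **Closing:** the drawer came up against its stop, taking 14 N with no further movement. The last pictures show its front flush against the cabinet, the arm clear, and everything else apparently where it was.
- **Not checked:** nothing inside the drawer could be seen once it was shut, so I did not confirm that the jar stayed standing during the gentle push. The final force reading was normal.

No check failed. The early estimates of the cabinet's yaw ranged from −3.9° to +1°, most of them within about 1° of zero. I treated it as zero, and the drawer slid without binding.

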